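Lay the basket mould down in its cradle and flip the keeper over it

TASK

The wooden basket mould stands on end in its cradle: push it near the top so that it tips over and lies down flat along the cradle, and then flip the hinged yellow keeper bar over from behind until it lies across the mould and rests on it. Only push with the fingertips or the outside of the fingers: do not pick up the mould, and leave the other things on the table alone.

Things in the scene. Friction and masses are not known exactly. Their poses are not given: they have to be found in the camera images.
- cradle: Dark wooden tray fixed to the table, 246 x 100 mm, cork floor 10 mm and rims 24 mm above the table, inside 230 x 84 mm. Origin: centre of its underside. Its x axis runs along it from the end where the mould stands (about x = -78 mm) to the empty end: the way the mould must fall; z is up. Place and yaw vary.
- mould: Loose pale wooden block with a blue top, 60 x 60 x 150 mm, 0.24 to 0.43 kg. Starts standing near the cradle's -x end, its x axis about along the cradle's x. Origin: centre of its foot; z runs to the blue end. Pushed near the top it tips with little sliding and topples by itself beyond about 22 degrees. Lying, its upper face is 70 mm above the table.
- mould_top (a point): centre of the blue top face of the mould, 150 mm from its foot
- mould_heel (a point): middle of the foot edge over which the mould tips (30 mm from the foot centre, on the mould's +x side)
- keeper (a joint): Angle of the keeper, a yellow bar with a red tip, 24 mm wide, 10 mm thick. 0: level across the cradle, on the lying mould (bar top 80 mm above the table); 1.57: upright; starts at 1.7 to 1.95, leaning out to the cradle's -y side; stops at 2.05. It points along (cos, sin) of the angle in the cradle's (y, z). Stiff hinge (0.08 N m): it stays wherever left, so push it all the way.
- keeper_pivot (a point): Centre of the keeper's hinge, fixed at the cradle's x = 10, y = -63 mm, 75 mm above the table; the axis is the cradle's x. The hinge cheeks, 8 mm thick and 88 mm high, stand at x = -10 and +30 mm.
- keeper_tip (a point): Red end of the keeper bar, 105 mm from the hinge.
- bamboo_ring: short piece of bamboo tube, 68 mm across, 40 mm high, on the table 150 mm from the cradle's middle line on its +y side; bystander, to be left alone. Origin: centre of its underside.
- gauge: flat bamboo splint gauge, 110 x 20 x 8 mm, lying on the table at the cradle's -y side; bystander, to be left alone. Origin: centre of its underside.
- basket: small round bamboo basket, 90 mm across, 55 mm high; bystander, to be left alone. Origin: centre of its underside.
- tea_mug: blue mug, 76 mm across, 85 mm high; bystander, to be left alone. Origin: centre of its underside.
- mallet: small mallet lying on the table, 200 mm long; bystander, to be left alone. Origin: centre of its underside.
- oil_jar: amber jar with black lid, 56 mm across, 85 mm high; bystander, to be left alone. Origin: centre of its underside.
- knife: splitting knife with wooden handle lying on the table, 180 mm long; bystander, to be left alone. Origin: centre of its underside.
Things that resemble listed ones, but are neither listed nor needed, are in the scene too. What is shaped like the mould but orange is not meant.

How it is judged:
On the way, in this order (a step that is already met when the one before it is completed fails the run):
1. the mould has tipped over and lies flat along the cradle (x of mould_top in the frame of cradle between 0.02 and 0.125 m and y of mould_top in the frame of cradle between -0.025 and 0.025 m and z of mould_top in the frame of cradle between 0.033 and 0.047 m and y of mould in the frame of cradle between -0.025 and 0.025 m and z of mould in the frame of cradle between 0.033 and 0.047 m), for 0.2 s.
2. the keeper has been flipped over onto the lying mould (all of step 1 and value of joint keeper between -0.05 and 0.1 rad), for 0.2 s.
At the end, for the whole second after the job is handed in: The mould lies flat on the cradle floor between the rims, blue end towards the cradle's empty (+x) end (its two end centres 23 to 37 mm above the floor and within 25 mm of the middle line), the keeper rests across it (angle -0.05 to 0.10 rad), and all is at rest (all of step 2 and linear speed of mould below 0.02 m/s and velocity of joint keeper below 0.05 rad/s); the robot touches nothing.
It fails at once if the mould is picked up: its heel edge rises more than 25 mm above the cradle floor (z of mould_heel in the frame of cradle above 0.035 m).
It fails at once if a bystander (bamboo ring, gauge, basket, mug, mallet, jar or knife) is moved more than 25 mm (distance of any of bamboo_ring, gauge, basket, tea_mug, mallet, oil_jar, knife from where it was at the start of the episode above 0.025 m).
It also fails if it takes over 45 s, if anything falls off the work surface, if the arm or the gripper's body presses on something with over 40 N, if the wrist force passes 120 N, or if a joint passes its speed limit or range.

ROBOT

A 6-joint arm with a two-finger parallel gripper is mounted at the origin on the work surface. World frame = base frame: x ahead of the robot, y to its left, z up, the work surface at z = 0. Lengths are in m, angles in rad, forces in N, time in s.
With the tool pointing down it reaches from about 0.35 to 0.85 m from the base axis. Payload 8.1 kg.
Tool frame: the origin (TCP) lies on the centre line of the jaws, within the pads' length; the fingertips stand 22 mm ahead of it and the grasp point (between the pads) lies 3 mm ahead of it (env.nose_length is the distance from the TCP to the fingertips, in m); z points along the fingers, y is the line along which they close (so a half turn about z gives the same grasp; the last joint's range is limited). The gripper opens to 93 mm and grips with 3 to 60 N. Pads are 15 mm wide; open, the fingers measure 128 mm over their backs; the gripper's body (75 mm by 188 mm) begins 65 mm behind the grasp point.
Start: joints at [-1.306, 0.13, 1.488, -0, 1.523, -0.085], TCP at [0.206, -0.564, 0.241] pointing down, gripper open.
Joint ranges: [-2.96, 2.96], [-0.89, 2.26], [0.02, 2.5], [-1.34, 4.48], [0, 2.73], [-2.66, 2.66]. Speed limits (rad/s): [2.39, 2.39, 2.79, 3.14, 3.14, 3.14].

INTERFACE

Orientations are given as a unit quaternion [x, y, z, w].
In Python, from station import env, optics, ticket gives the robot as it stands. The module is installed in compiled form; this text tells all that it offers.
- The arm moves only by the shell command python3 -m inch 'ROWS' [FORCE]. ROWS is JSON, a list of rows, each a list of 7 numbers: the turn, a rotation vector about the tool's x, y, z in rad, then the shift along the tool's x, y, z in cm, then the closure in counts, from 0 (fully open) to 255 (shut). In form: [[ax, ay, az, dx, dy, dz, jaw], ...]. A call has 1 to 5 rows; each row shifts and turns the commanded pose from where the row before left it, along the tool's axes as they then stand; what a row does not reach is not made up. A row lasts 1/12 s, in which the tool goes at most 41.7 mm and 7.16 degrees, less where a joint would pass 70% of its speed; a pose out of reach is approached as far as the arm can. A call with a gripper value outside its range is refused whole. The fingers move at their own pace and stop on an object; FORCE is the grip in N (left out, the last holds). Time passes only in rows, so rows that do not move let the fingers close. It gives the time, the measured TCP pose, the force, the opening and the grip force at its end, in the units of the state.
- env.observe(): the state, without advancing time (a new reading comes with each control period).
- optics.snapshot(name): name is "scene" or "side" or "wrist"; returns a dict with "image" (400x640x3 uint8, red, green, blue), "camera_matrix" (3x3 intrinsics, pixels), "extrinsics" (4x4, takes a point from camera to world coordinates). Camera axes: x right, y up, looking along -z (the intrinsics and any distortion apply to the point x, -y, -z); pixel columns grow to the right and rows downward; lengths in m; the calibration is good to about 2 mm. A picture is of the moment at which its call begins. There is no depth.
- ticket.sign_off(): hands the job in; it is judged then, once.
The state is a dict: "time": time; "joint_pos": joint angles; "dq": joint speeds; "tau": joint torques, N m; "tcp_pos": TCP position; "tool_rot": TCP orientation; "force": force on the tool from outside, world axes, zero at the start; "torque": the same for the moment, N m; "opening": opening from 0.0 (shut) to 1.0 (fully open); "grip_force": force on a finger pad.
Only numpy, scipy, OpenCV 4.12 (cv2) and the standard library are available. Lean on these libraries where they do the work, as an engineer would, in place of code of your own. Each camera call takes 0.05 s, during which the arm holds its last target. There are 200 camera calls.

## Working session

There is one attempt and no reset: what is moved stays moved. The work goes in short steps, Python scripts to look and compute and a shell command to move; the robot and the scene stay as the last step left them, time stands still between calls to the robot, and variables do not carry over. Pictures are saved under pics/ and viewed, at most 10 in all, crops included, and the job is handed in when it is done.

```bash
mkdir -p pics
cat > h.py <<'E'
import numpy as np, cv2
from station import env, optics, ticket
def snap(n,f):
    s=optics.snapshot(n); cv2.imwrite(f'pics/{f}.png',s['image'][:,:,::-1]); np.savez(f'pics/{f}.npz',K=s['camera_matrix'],E=s['extrinsics']); return s
def ray(f,u,v):
    d=np.load(f'pics/{f}.npz');K,E=d['K'],d['E']
    p=np.linalg.inv(K)@[u,v,1]; r=E[:3,:3]@[p[0],-p[1],-p[2]]; return E[:3,3],r
def onz(f,u,v,z):
    o,r=ray(f,u,v); return o+r*(z-o[2])/r[2]
def proj(f,P):
    d=np.load(f'pics/{f}.npz');K,E=d['K'],d['E']
    c=np.linalg.inv(E)@[*P,1]; q=K@[c[0],-c[1],-c[2]]; return q[:2]/q[2]
E
python3 - <<'E'
from h import *
a=snap('scene','sc0');b=snap('side','si0')
for n in ('sc0','si0'):
    i=cv2.imread(f'pics/{n}.png'); cv2.imwrite(f'pics/{n}v.png',cv2.resize(i,(800,500),interpolation=cv2.INTER_CUBIC))
o=env.observe();print(o['tcp_pos'],o['tool_rot'],env.nose_length,a.keys(),o['time'])
print(a['camera_matrix'],a['extrinsics'],b['extrinsics'])
E
```

```text
[ 0.20553448 -0.5631855   0.23968604] [ 9.84741781e-01  1.74019916e-01 -8.29247873e-05 -8.29073405e-04] 0.022 dict_keys(['image', 'camera_matrix', 'extrinsics']) 0.1
[[386.20787044   0.         325.82328754]
 [  0.         386.20787044 193.62805852]
 [  0.           0.           1.        ]] [[ 0.87476775 -0.35732081  0.32726628  0.92217476]
 [ 0.48453225  0.64069406 -0.59560022 -0.73461479]
 [ 0.00314279  0.67958293  0.73359196  1.05431539]
 [ 0.          0.          0.          1.        ]] [[-0.98315084  0.10827672 -0.14727724  0.34648923]
 [-0.18223665 -0.51758369  0.83600055  0.88052412]
 [ 0.0142911   0.84875395  0.52859483  0.68475444]
 [ 0.          0.          0.          1.        ]]
```

View pics/sc0v.png

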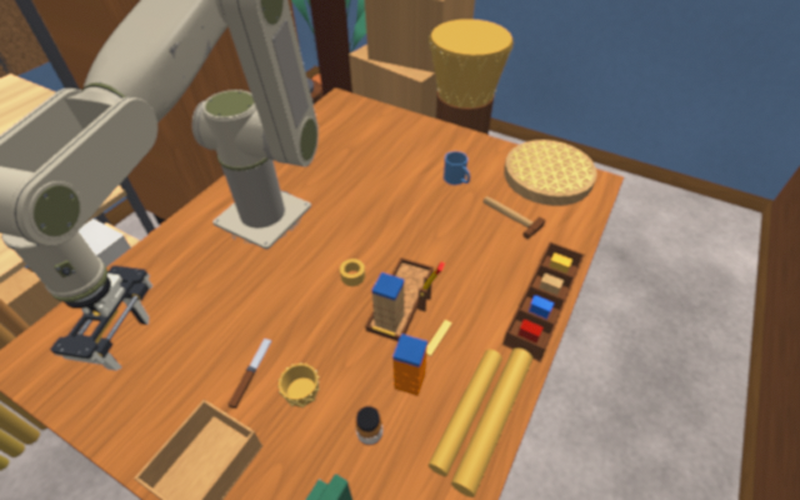

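View pics/si0v.png

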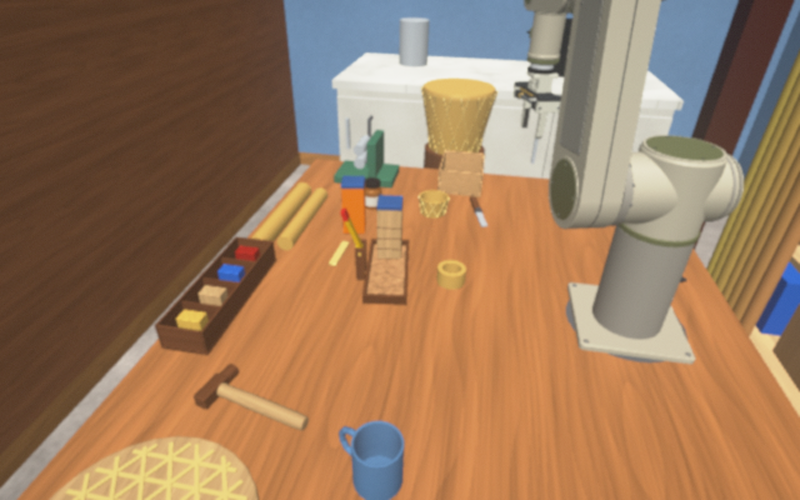

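Two candidates have blue tops in the scene view. One is the pale block at (388,300), standing in the dark tray, and the other is the orange one at (410,365), on the table. The pale one in the cradle fits the description. I'll confirm with an enlarged crop from each camera.

Run:
```python
from h import *
i=cv2.imread('pics/sc0.png')[195:325,265:385]; j=cv2.imread('pics/si0.png')[135:255,255:385]
i=cv2.resize(i,(400,433),interpolation=cv2.INTER_CUBIC); j=cv2.resize(j,(400,369),interpolation=cv2.INTER_CUBIC)
c=np.zeros((433,800,3),np.uint8); c[:,:400]=i; c[:369,400:]=j; cv2.imwrite('pics/crop0.png',c)
```

```text
(no output)
```

View pics/crop0.png

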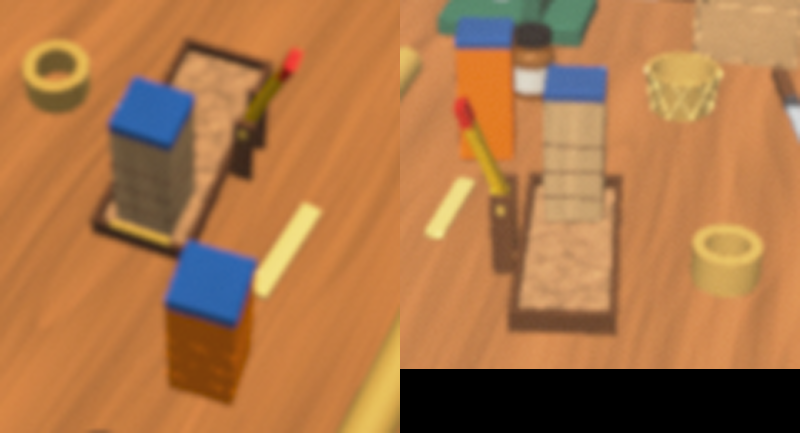

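```bash
cat > fit.py <<'E'
from h import *
from scipy.optimize import least_squares
S=lambda x,y:(265+x/3.3333-.35,195+y/3.3333-.35)
T=lambda x,y:(255+(x-400)/3.077-.35,135+y/3.077-.35)
def L2W(p,P): 
    c,s=np.cos(p[2]),np.sin(p[2]); return np.array([p[0]+c*P[0]-s*P[1],p[1]+s*P[0]+c*P[1],P[2]])
c=[(.123,.05,.024),(.123,-.05,.024),(-.123,.05,.024),(-.123,-.05,.024)]
obs=[('sc0',S(*q),P) for q,P in zip([(187,42),(270,66),(95,222),(178,250)],c)]+\
    [('si0',T(*q),P) for q,P in zip([(615,315),(510,315),(622,176),(528,176)],c)]
f=lambda p:np.concatenate([proj(n,L2W(p,P))-q for n,q,P in obs])
g=onz('sc0',*S(185,145),.024)
r=least_squares(f,[g[0],g[1],1.57],loss='soft_l1'); print('cradle',r.x,np.round(f(r.x),1))
C=r.x
t=[(.03,.03,.16),(.03,-.03,.16),(-.03,-.03,.16),(-.03,.03,.16)]
to=[('sc0',S(*q),P) for q,P in zip([(137,78),(195,95),(178,145),(110,125)],t)]+[('si0',T(*q),P) for q,P in zip([(607,100),(545,99),(549,67),(607,67)],t)]
f2=lambda p:np.concatenate([proj(n,L2W(p,P))-q for n,q,P in to])
m=least_squares(f2,[C[0]-.078*np.cos(C[2]),C[1]-.078*np.sin(C[2]),C[2]],loss='soft_l1').x;print('mould',m,np.round(f2(m),1))
d=m[:2]-C[:2];ca,sa=np.cos(C[2]),np.sin(C[2]);print('mould in cradle',d[0]*ca+d[1]*sa,-d[0]*sa+d[1]*ca)
for a in np.arange(1.65,2.06,.05):
    P=L2W(C,(.01,-.063+.105*np.cos(a),.075+.105*np.sin(a))); print(round(a,2),P.round(3),proj('sc0',P)-S(291,56),proj('si0',P)-T(462,102))
for n,(x,y) in dict(ring=(57,95),gauge1=(313,208),gauge2=(260,292),orange=(205,375)).items(): print(n,onz('sc0',*S(x,y),.0))
E
python3 fit.py; python3 -c "
from h import *
for n,u,v in [('jar',369,440),('basket',299,395)]: print(n,onz('sc0',u*.8,v*.8,0))"
```

```text
cradle [ 0.53947455 -0.07149518  1.71966923] [-0.7 -2.   1.2 -1.5 -1.3 -0.5  3.6  0.8  0.8  0.2 -1.2 -1.  -0.  -0.7
  0.2 -1.6]
mould [ 0.54889492 -0.14610268  1.74548714] [-0.9 -1.2  0.6 -1.2 -1.2 -0.6 -0.3 -0.1 -0.3 -2.2 -0.5 -2.2 -0.9 -0.8
 -0.3 -0.4]
mould in cradle -0.07517952662556232 0.0017498767410198193
1.65 [ 0.609 -0.051  0.18 ] [-7.98596077 -2.94792414] [ 9.37444626 -0.9576605 ]
1.7 [ 0.614 -0.05   0.179] [-6.33149597 -2.3599406 ] [ 7.52254449 -0.83794277]
1.75 [ 0.619 -0.049  0.178] [-4.68927365 -1.71742075] [ 5.68748389 -0.63551352]
1.8 [ 0.624 -0.049  0.177] [-3.06427698 -1.02221691] [ 3.87451243 -0.35107734]
1.85 [ 0.629 -0.048  0.176] [-1.46144094 -0.27637325] [2.08878963 0.01439739]
1.9 [ 0.634 -0.047  0.174] [0.11437027 0.51788291] [0.33536674 0.45968405]
1.95 [ 0.639 -0.046  0.173] [1.65838547 1.35815078] [-1.38083228  0.9833045 ]
2.0 [ 0.644 -0.046  0.17 ] [3.16594822 2.24186705] [-3.05502898  1.58353715]
2.05 [ 0.648 -0.045  0.168] [4.63253775 3.16631772] [-4.68260747  2.258426  ]
ring [ 0.38585539 -0.07547404  0.        ]
gauge1 [ 0.6795252  -0.07146584  0.        ]
gauge2 [ 0.67660492 -0.1778297   0.        ]
orange [ 0.67197498 -0.27409316  0.        ]
jar [ 0.66174784 -0.42800769  0.        ]
basket [ 0.46669704 -0.41939875  0.        ]
```

The crop shows the pale wooden block with the blue top standing in the dark tray (left panel, top face around (152,112)). The orange one at (205,320) is the decoy. The cradle yaw is 1.72 rad and the keeper is at about 1.9 rad. I'll start moving, squaring the tool to the cradle and heading behind the mould.

```bash
python3 -m inch '[[0,0,0.1,0,0,0,255],[0,0,0.1,0,0,0,255],[0,0,0,2.8,-2,0,255],[0,0,0,2.8,-2,0,255],[0,0,0,2.8,-2,0,255]]' 20
python3 -m inch '[[0,0,0,2.8,-2,0,255],[0,0,0,2.8,-2,0,255],[0,0,0,2.8,-2,0,255],[0,0,0,2.8,-2,0,255],[0,0,0,2.8,-2,0,255]]'
python3 -m inch '[[0,0,0,2.8,-2,0,255],[0,0,0,2.8,-2,0,255],[0,0,0,2.8,-2,0,255],[0,0,0,2.8,-2,0,255],[0,0,0,0,0,0,255]]'
```

```text
time: 0.52
tcp_pos: [0.2799, -0.4908, 0.2399]
tool_rot: [0.997, 0.074, -0.0, -0.001]
force: [1.0, -0.2, -0.5]
opening: 0.695
grip_force: 0.0
time: 0.93
tcp_pos: [0.404, -0.3705, 0.2402]
tool_rot: [0.997, 0.075, -0.0, -0.0]
force: [0.3, -1.3, -0.2]
opening: 0.336
grip_force: 0.0
time: 1.35
tcp_pos: [0.5053, -0.2716, 0.2401]
tool_rot: [0.997, 0.077, 0.001, -0.001]
force: [-0.1, -0.4, -0.0]
opening: 0.011
grip_force: 0.0
```

```bash
python3 -m inch '[[0,0,0,3,-1.9,0,255],[0,0,0,3,-1.9,0,255],[0,0,0,0,0,2.9,255],[0,0,0,0,0,2.8,255],[0,0,0,0,0,2.8,255]]'
python3 -m inch '[[0,0,0,0,0,0,255],[0,0,0,0,0,0,255]]'
python3 - <<'E'
from h import *
snap('wrist','w1');a=snap('scene','s1')
i=cv2.resize(cv2.imread('pics/s1.png')[195:325,265:385],(400,433),interpolation=cv2.INTER_CUBIC)
snap('side','d1');j=cv2.resize(cv2.imread('pics/d1.png')[135:255,255:385],(400,369),interpolation=cv2.INTER_CUBIC)
c=np.zeros((433,800,3),np.uint8); c[:,:400]=i; c[:369,400:]=j; cv2.imwrite('pics/crop1.png',c)
E
```

```text
time: 1.77
tcp_pos: [0.5561, -0.2293, 0.1546]
tool_rot: [0.997, 0.076, 0.0, 0.0]
force: [-0.2, 0.0, -0.9]
opening: 0.002
grip_force: 0.0
time: 1.93
tcp_pos: [0.554, -0.2291, 0.1536]
tool_rot: [0.997, 0.075, -0.002, -0.001]
force: [0.1, -0.5, 0.4]
opening: 0.006
grip_force: 0.0
```

View pics/crop1.png

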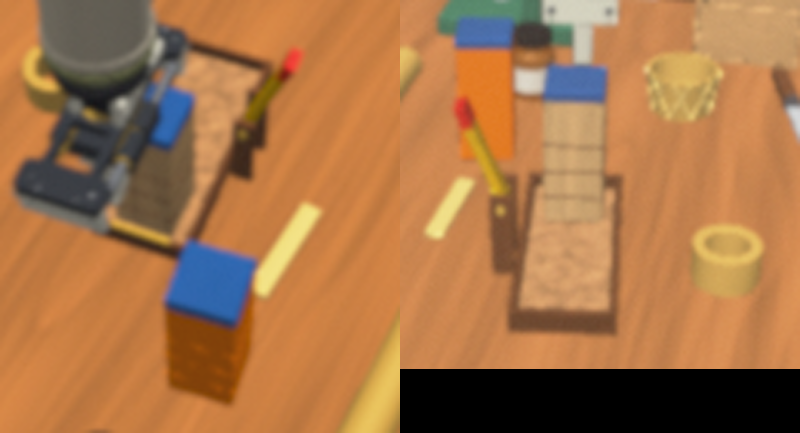

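The tool stands right behind the mould and lines up with it in the side view (tool x≈580, mould x≈577). Now I'll push along the tool's −y.

```bash
python3 -m inch '[[0,0,0,0.3,-0.8,0,255],[0,0,0,0,-0.8,0,255],[0,0,0,0,-0.8,0,255],[0,0,0,0,-0.8,0,255],[0,0,0,0,-0.8,0,255]]'
python3 -m inch '[[0,0,0,0,-0.8,0,255],[0,0,0,0,-0.8,0,255],[0,0,0,0,-0.8,0,255]]'
python3 - <<'E'
from h import *
snap('side','d2');j=cv2.resize(cv2.imread('pics/d2.png')[125:255,245:385],(560,520),interpolation=cv2.INTER_CUBIC)
cv2.imwrite('pics/crop2.png',j)
E
```

```text
time: 2.5
tcp_pos: [0.5528, -0.1887, 0.1561]
tool_rot: [0.997, 0.075, 0.0, 0.0]
force: [-0.5, -1.4, 0.4]
opening: 0.003
grip_force: 0.3
time: 2.75
tcp_pos: [0.549, -0.165, 0.1557]
tool_rot: [0.997, 0.075, 0.0, 0.0]
force: [0.2, -1.0, 0.8]
opening: 0.007
grip_force: 0.2
```

View pics/crop2.png

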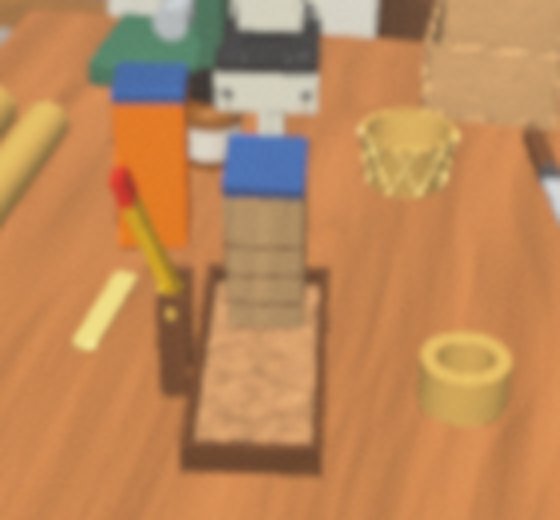

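The mould is tilting straight, with its blue top now at (265,165) and facing the camera more. I'll keep pushing past the balance point.

```bash
python3 -m inch '[[0,0,0,0.1,-0.8,0,255],[0,0,0,0.1,-0.8,0,255],[0,0,0,0,-0.8,0,255],[0,0,0,0,-0.6,0,255],[0,0,0,0,0,0,255]]'
python3 -m inch '[[0,0,0,0,0,0,255],[0,0,0,0,0,0,255],[0,0,0,0,0,0,255]]'
python3 - <<'E'
from h import *
snap('side','d3');j=cv2.resize(cv2.imread('pics/d3.png')[125:255,245:385],(560,520),interpolation=cv2.INTER_CUBIC)
cv2.imwrite('pics/crop3.png',j)
E
```

```text
time: 3.22
tcp_pos: [0.5465, -0.1346, 0.1555]
tool_rot: [0.997, 0.075, -0.0, -0.0]
force: [-0.6, 0.4, -0.4]
opening: 0.003
grip_force: 0.0
time: 3.47
tcp_pos: [0.5467, -0.1363, 0.1557]
tool_rot: [0.997, 0.075, 0.0, 0.0]
force: [-0.5, -0.2, -0.5]
opening: -0.001
grip_force: 0.0
```

View pics/crop3.png

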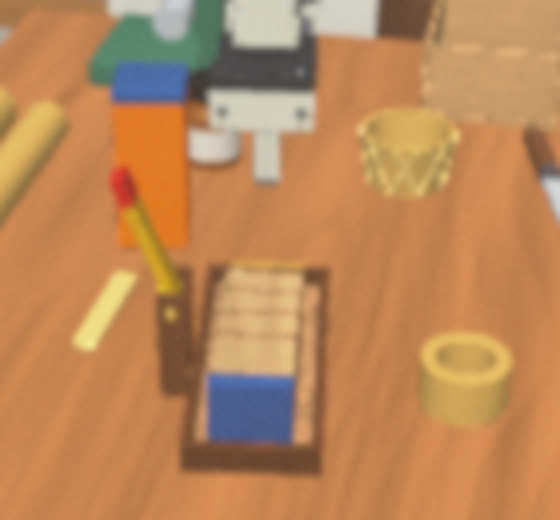

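The mould lies flat between the rims: blue end at (252,408), toward the empty end and centred. The keeper is untouched, with its red tip at (122,185). Now I'll raise the tool and go round behind the keeper on its −y side.

```bash
python3 -m inch '[[0,0,0,0,0,-3.5,255],[0,0,0,0,0,-3.5,255],[0,0,0,0,0,-1,255],[0,0,0,3.3,0,0,255],[0,0,0,3.3,0,0,255]]'
python3 -m inch '[[0,0,0,3.3,0,0,255],[0,0,0,3.4,0,0,255],[0,0,0,0,-2.5,0,255],[0,0,0,0,-2.5,0,255],[0,0,0,0,-2.5,0,255]]'
python3 -m inch '[[0,0,0,0,0,0,255],[0,0,0,0,0,0,255]]'
```

```text
time: 3.93
tcp_pos: [0.613, -0.1271, 0.2382]
tool_rot: [0.997, 0.074, 0.002, 0.001]
force: [1.2, -0.9, 0.2]
opening: 0.005
grip_force: 0.0
time: 4.35
tcp_pos: [0.6672, -0.0416, 0.2336]
tool_rot: [0.997, 0.074, -0.001, -0.0]
force: [-0.1, 0.0, 0.4]
opening: 0.005
grip_force: 0.0
time: 4.52
tcp_pos: [0.667, -0.041, 0.2354]
tool_rot: [0.997, 0.076, -0.0, 0.0]
force: [0.5, -1.4, -0.6]
opening: 0.005
grip_force: 0.0
```

```bash
python3 -m inch '[[0,0,0,0,0,2.3,255],[0,0,0,0,0,2.3,255],[0,0,0,0,0,2.2,255],[0,0,0,0,0,0,255],[0,0,0,0,0,0,255]]'
python3 - <<'E'
from h import *
snap('side','d4');j=cv2.resize(cv2.imread('pics/d4.png')[125:255,245:385],(560,520),interpolation=cv2.INTER_CUBIC)
cv2.imwrite('pics/crop4.png',j)
E
```

```text
time: 4.93
tcp_pos: [0.6659, -0.043, 0.1662]
tool_rot: [0.997, 0.074, -0.002, -0.0]
force: [0.3, -0.2, 0.7]
opening: 0.006
grip_force: 0.0
```

View pics/crop4.png

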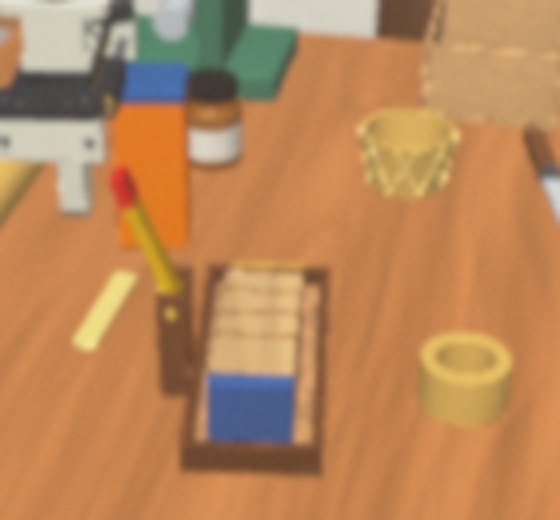

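The finger at (75,205) is behind the bar, level with the upper half. Next I'll sweep toward the cradle along an arc.

```bash
python3 -m inch '[[0,0,0,-1.4,0,0,255],[0,0,0,-1.4,0,0,255],[0,0,0,-1.4,0,0,255],[0,0,0,-1.4,0,0,255],[0,0,0,-1.4,0,0,255]]'
python3 -m inch '[[0,0,0,-1.2,0,0,255],[0,0,0,-1.5,0,0.5,255],[0,0,0,-1.4,0,0.6,255],[0,0,0,-0.8,0,0.9,255],[0,0,0,-0.8,0,0.9,255]]'
python3 -m inch '[[0,0,0,0,0,0,255]]'
python3 - <<'E'
from h import *
snap('side','d5');j=cv2.resize(cv2.imread('pics/d5.png')[125:255,245:385],(560,520),interpolation=cv2.INTER_CUBIC)
cv2.imwrite('pics/crop5.png',j)
E
```

```text
time: 5.4
tcp_pos: [0.599, -0.0532, 0.1709]
tool_rot: [0.997, 0.075, 0.003, 0.001]
force: [1.1, -0.0, -0.4]
opening: 0.002
grip_force: 0.6
time: 5.82
tcp_pos: [0.5429, -0.0619, 0.1419]
tool_rot: [0.997, 0.075, 0.003, 0.001]
force: [1.7, 0.7, 0.7]
opening: 0.002
grip_force: 0.3
time: 5.9
tcp_pos: [0.5409, -0.0616, 0.1395]
tool_rot: [0.997, 0.074, 0.0, 0.0]
force: [-0.2, -0.6, -0.7]
opening: 0.003
grip_force: 0.0
```

View pics/crop5.png

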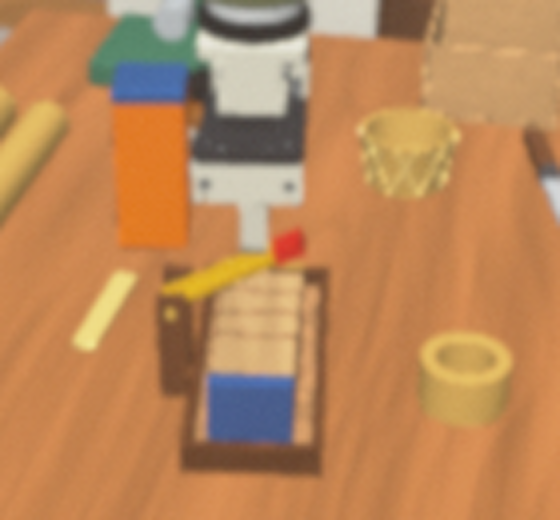

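The keeper is well over (red tip at (288,245)), with the finger on its upper face at (255,245). I'll press it down now.

```bash
python3 -m inch '[[0,0,0,-0.4,0,0.9,255],[0,0,0,-0.4,0,0.9,255],[0,0,0,-0.2,0,0.9,255],[0,0,0,-0.2,0,0.8,255],[0,0,0,0,0,0.4,255]]'
python3 -m inch '[[0,0,0,0,0,0.2,255],[0,0,0,0,0,0,255],[0,0,0,0,0,0,255]]'
```

```text
time: 6.37
tcp_pos: [0.5295, -0.0627, 0.102]
tool_rot: [0.997, 0.075, -0.0, -0.0]
force: [-27.8, 5.1, 64.3]
opening: 0.004
grip_force: 31.8
time: 6.62
tcp_pos: [0.5295, -0.0627, 0.102]
tool_rot: [0.997, 0.075, -0.0, 0.0]
force: [-24.5, 3.6, 46.8]
opening: 0.001
grip_force: 23.3
```

The push meets firm resistance with the fingertip at z=0.080, so the bar is on the mould. I'll back off, look, and check.

```bash
python3 -m inch '[[0,0,0,0,0,-1.5,255],[0,0,0,0,0,-3,255],[0,0,0,0,0,-3.5,255],[0,0,0,0,3,-3,255],[0,0,0,0,3.5,0,255]]'
python3 -m inch '[[0,0,0,0,3.5,0,255],[0,0,0,0,3.5,0,255],[0,0,0,0,0,0,255],[0,0,0,0,0,0,255]]'
python3 - <<'E'
from h import *
snap('side','d6');j=cv2.resize(cv2.imread('pics/d6.png')[135:255,255:385],(400,369),interpolation=cv2.INTER_CUBIC)
snap('scene','s6');i=cv2.resize(cv2.imread('pics/s6.png')[195:325,265:385],(400,433),interpolation=cv2.INTER_CUBIC)
c=np.zeros((433,800,3),np.uint8); c[:,:400]=i; c[:369,400:]=j; cv2.imwrite('pics/crop6.png',c)
C=(.5395,-.0715,1.72); ca,sa=np.cos(C[2]),np.sin(C[2])
for a in (0,.1,.2):
    x,y,z=.01,-.063+.105*np.cos(a),.075+.105*np.sin(a)
    u,v=proj('d6',(C[0]+ca*x-sa*y,C[1]+sa*x+ca*y,z)); print(a,400+(u-255)*3.077,(v-135)*3.077)
E
```

```text
time: 7.03
tcp_pos: [0.5424, -0.1263, 0.214]
tool_rot: [0.997, 0.077, 0.005, 0.002]
force: [1.6, -0.3, 1.2]
opening: 0.004
grip_force: 0.0
time: 7.37
tcp_pos: [0.5491, -0.1973, 0.2058]
tool_rot: [0.997, 0.073, -0.001, -0.0]
force: [-0.1, -0.3, 0.2]
opening: 0.002
grip_force: 0.0
0 611.6180892822063 198.77980544249533
0.1 611.3092863061946 189.4533517772805
0.2 609.8915728051293 180.0965900199201
```

View pics/crop6.png

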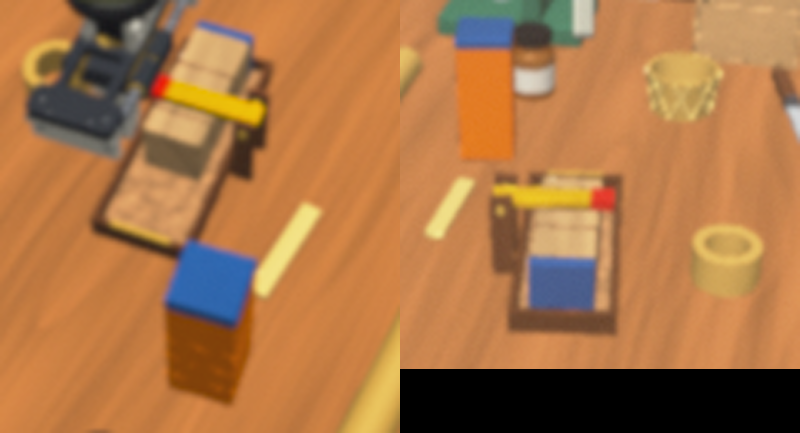

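The bar lies level across the mould. Its red tip is at about (603,198), and the predicted row for angle 0 is 199. The mould is flat and centred, and the gripper is clear, so I'll hand it in.

```bash
python3 -c "
from station import ticket
print(ticket.sign_off())"
```

```text
the job is handed in; nothing more can be done
None
```

I tipped the mould flat along the cradle, flipped the keeper over to lie level across it, and handed the job in with the robot clear; the hand-in gave no verdict.

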